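# Set the striped panel on the bench easel and clip it there

### The job

Take the green striped panel out of the drying rack and stand it on the bench easel, centred, painted side out, with its foot on the ledge behind the lip and its back leaning flat against both uprights. Then fetch the orange spring clamp from the clamp stand and clip it square over the panel's top edge at one of the two uprights (either will do), its jaws well down over the edge so that they pinch panel and upright together. Leave the other things where they are.

Things in the scene. Friction and masses are not known exactly. Their poses are not given: they have to be found in the camera images.
- panel: Plywood panel: 6 thick, 160 wide, 150 tall, about 120 g; painted side green with dark slanted stripes, back bare plywood. Origin: middle of its lower edge, mid-thickness. z up the panel, y along its width, x through its thickness; the painted side faces -x. At the start it stands upright in a rack slot, painted side away from the robot; its neighbours are 60 mm or more away, and lower.
- panel_face (a point): Centre of the panel's painted side: 75 mm above its foot, 3 mm from its middle plane towards the panel's -x.
- panel_top (a point): Middle of the panel's top edge, 150 mm above its foot.
- easel: Small wooden bench easel, fixed to the bench, its front turned away from the robot. Origin on the bench below the ledge, z up, its front is -x. Two runner feet, and two rear struts that meet the uprights no higher than 105 mm above the bench; 130 mm wide, 170 mm deep.
- easel_rest: Leaning part of the easel, fixed, tilted 15 degrees back. Origin: middle of the corner where the ledge's top meets the uprights' front faces, 34 mm above the bench. z up along the uprights, y along the ledge, x square to the uprights to the back. Ledge 200 long, top at z = 0, with a 10 mm high lip, inner face at x = -14 mm. A well seated panel has its origin at x = -3, y = 0, z = 0, axes parallel.
- upright_left (a point): Middle of the top of the front face of the left upright (seen from the easel's front): easel_rest x = 0, y = +52, z = 148 mm. The upright is 28 wide and 9 thick (x 0 to 9); with the panel's 6 it makes 15 mm. The panel's top edge comes 2 mm higher. The gap between the uprights is 76 mm wide and open above easel_rest z = 64 mm (a crossbar is below).
- upright_right (a point): The same point of the right upright, at easel_rest y = -52 mm.
- clamp: Orange spring clamp, about 90 g: two arms on a pin, jaws down, handles up. Origin: midway between the jaw pads; z from jaws to handles, x the way jaws and handles close, y along the pin. Pads 16 high (z -8 to +8), 20 wide, the lowest part; pin and coil at z = 40 to 56, so an edge can enter to z = 40. It starts astride the strip of the clamp stand, pad middles 22 mm below its top.
- clamp_handles (a point): Point midway between the clamp's handles, 100 mm above its origin: a good place to squeeze. Handles: 22 wide (y), 7 thick, from z = 48 up to z = 120 of the clamp, spreading upwards; over the outsides 49 mm here and 61 mm at the tips with 15 mm between the pads, about 22 mm and parallel when fully squeezed.
- clamp_jaw_a (a joint): Opening angle of each arm of the orange clamp (both move alike): 0 shut, 0.156 with 15 mm between the pads, 0.42 fully open (pads about 40 mm apart). Sprung shut: squeezed at point clamp_handles, each handle needs about 7 N at 15 mm and 12 N fully open. At 15 mm the pads press with about 8 N.
- clamp_stand: Clamp stand, fixed: base board 110 by 240 mm, 14 thick, with an upright strip along its y, 15 thick, 220 long, its top 115 mm above the bench. Origin under its middle. It carries the orange clamp and a black one, 84 mm apart or more.
- rack: Drying rack, fixed: base 180 by 180 mm, 12 thick, with three slots along its y, 60 mm apart in x, each 8 mm wide and 26 mm deep; slot walls end 38 mm above the bench. Origin under its middle. It holds three panels.
- spare: The other spring clamp, black handles and grey pads, same size and axes as the orange one, on the same strip. Not to be used.
- panel_blue: Blue panel in the rack, 150 wide, 120 tall, 6 thick; origin at the middle of its lower edge. Stays.
- panel_grey: Grey panel in the rack, 140 wide, 110 tall, 6 thick; origin at the middle of its lower edge. Stays.
- glue: White glue bottle, 52 across, 150 tall, on the far side of the easel from the robot; origin under its middle. Stays.
- paint_jar: Green paint jar, 56 across, 55 tall; origin under its middle. Stays.
- spool: Black thread spool, 44 across, 60 tall; origin under its middle. Stays.
- tub: Clear plastic tub, 80 across, 42 tall, near the robot; origin under its middle. Stays.
- brush: Paint brush lying near the robot, 170 long; origin under its middle. Stays.
Mind the look-alikes: they are no part of the job. Leave any pink look-alike of the clamp alone.

How it is judged:
By the outcome, as a careful person would: the job done as asked, in the order asked, and still so for the second after the job is handed in, with the robot touching nothing.
It also fails if it takes over 56 s, if anything falls off the work surface, if the arm or the gripper's body presses on something with over 40 N, if the wrist force passes 120 N, or if a joint passes its speed limit or range.

### The arm

A 7-joint arm with a two-finger parallel gripper is mounted at the origin on the work surface. World frame = base frame: x ahead of the robot, y to its left, z up, the work surface at z = 0. Lengths are in m, angles in rad, forces in N, time in s.
With the tool pointing down it reaches from about 0.35 to 0.9 m from the base axis. Payload 8.1 kg.
Tool frame: the origin (TCP) lies at the very end of the fingers, on their centre line; the grasp point (between the pads) lies arm.hold_point_z behind it (arm.hold_point_z is the distance from the TCP to the grasp point, in m); z points along the fingers, y is the line along which they close (so a half turn about z gives the same grasp; the last joint's range is limited). The gripper opens to 92 mm and grips with 3 to 60 N. Pads are 19 mm wide; open, the fingers measure 130 mm over their backs; the gripper's body (75 mm by 190 mm) begins 47 mm behind the grasp point.
Start: joints at [-1.348, 0.434, 0.025, 1.573, -0.012, 1.134, -0.075], TCP at [0.2, 0.592, 0.227] pointing down, gripper open.
Joint ranges: [-2.62, 2.62], [-0.44, 2.09], [-1.27, 1.32], [0.08, 2.57], [-1.32, 4.46], [0.12, 2], [-2.74, 2.74]. Speed limits (rad/s): [2.22, 2.22, 3.01, 3.01, 3.14, 3.14, 3.14].

### API

Orientations are given as a rotation vector (axis times angle).
In Python, from cell import arm, vision, job, cut_out gives the robot as it stands. The module is installed in compiled form; this text tells all that it offers.
- The arm moves only by the tool play_rows, never from a script. Its argument "increments" is text: rows parted by semicolons, each of 5 numbers parted by spaces: the shift along the tool's x, y, z in cm, then the turn about the tool's z in degrees, then the opening, from -1 (shut) to 1 (fully open), so that 0 is half open. A call has 1 to 5 rows; each row shifts and turns the commanded pose from where the row before left it, along the tool's axes as they then stand; what a row does not reach is not made up. A row lasts 1/12 s, in which the tool goes at most 41.7 mm and 7.16 degrees, less where a joint would pass 70% of its speed; a pose out of reach is approached as far as the arm can. A call is refused whole if a number of a shift passes 4.17 or a number of a turn 7.16, either way. A call with a gripper value outside its range is refused whole. The fingers move at their own pace and stop on an object; "grip_force" is the grip in N (left out, the last holds). Time passes only in rows, so rows that do not move let the fingers close. It gives the time, the measured TCP pose, the force, the opening and the grip force at its end, in the units of the state.
- arm.observe(): the state, without advancing time (a new reading comes with each control period).
- vision.get_image(name): name is "scene" or "top" or "wrist"; returns a dict with "frame" (400x640x3 uint8, red, green, blue), "z_map" (400x640 float32, m along the optical axis (not along the pixel's ray), 0 where there is no reading), "mtx" (3x3 intrinsics, pixels), "distortion" ([k1, k2, p1, p2, k3] as OpenCV has them; the pictures are not rectified), "cam_to_world" (4x4, takes a point from camera to world coordinates). Camera axes: x right, y up, looking along -z (the intrinsics and any distortion apply to the point x, -y, -z); pixel columns grow to the right and rows downward; lengths in m; the calibration is good to about 2 mm. A picture is of the moment at which its call begins.
- job.sign_off(): hands the job in; it is judged then, once.
Trained networks look in a picture, given as the dict that the camera call returned (one of the last four; its "shot" number tells which), for a name from the list of things; names that differ only in an ending like _2 or _b are one class to them, and where a whole thing is asked for, a point or a joint stands for the part that bears it (a point fixed in the world has none). Each returns a list of dicts, best first, with "confidence" (0 to 1); they miss things now and then, are a little off and sometimes report something else, mostly with a low value. They report only what shows in the picture. A call takes as long as a camera call. They do not tell look-alikes from the thing itself.
- cut_out(query, picture): "mask" (400x640 bool, what is visible of it) and "point" ([row, column] in pixels, amid what is visible of it).
The state is a dict: "clock": time; "joints": joint angles; "dq": joint speeds; "joint_efforts": joint torques, N m; "position": TCP position; "ee_rot": TCP orientation; "force": force on the tool from outside, world axes, zero at the start; "ft_torque": the same for the moment, N m; "width": opening from 0.0 (shut) to 1.0 (fully open); "gripper_force": force on a finger pad.
Only numpy, scipy, OpenCV 4.12 (cv2) and the standard library are available. Lean on these libraries where they do the work, as an engineer would, in place of code of your own. Each camera call takes 0.05 s, during which the arm holds its last target. There are 200 camera calls.

## Working session

There is one attempt and no reset: what is moved stays moved. The work goes in short steps, Python scripts to look and compute and a tool call to move; the robot and the scene stay as the last step left them, time stands still between calls to the robot, and variables do not carry over. Pictures are saved under pics/ and viewed, at most 12 in all, crops included, and the job is handed in when it is done.

Besides the shell and the picture viewer there is one more tool, called after "Emit:" in YAML: its name, and indented under it one key for each argument. play_rows: Moves the arm, as the interface text tells. Its arguments: {"type":"object","properties":{"increments":{"type":"string"},"grip_force":{"type":"number"}},"required":["increments"]}

```bash
mkdir -p pics
cat > h.py <<'E'
import numpy as np, cv2
from cell import arm, vision, job, cut_out
from scipy.spatial.transform import Rotation as R
def cloud(p):
    z=p["z_map"]; h,w=z.shape
    u,v=np.meshgrid(np.arange(w),np.arange(h))
    n=cv2.undistortPoints(np.stack([u,v],-1).reshape(-1,1,2).astype(np.float64),p["mtx"],np.array(p["distortion"],float)).reshape(h,w,2)
    c=np.stack([n[...,0]*z,-n[...,1]*z,-z],-1)
    T=np.array(p["cam_to_world"]); W=c@T[:3,:3].T+T[:3,3]; W[z<=0]=np.nan
    return W
def save(p,n,crop=None,s=1):
    f=p["frame"][...,::-1]
    if crop: f=f[crop[0]:crop[1],crop[2]:crop[3]]
    cv2.imwrite(f"pics/{n}.png",cv2.resize(f,None,fx=s,fy=s))
E
python3 - <<'E'
from h import *
s=arm.observe(); print(s, arm.hold_point_z, R.from_rotvec(s["ee_rot"]).as_matrix().round(3))
ps={}
for c in ["scene","top"]:
    p=vision.get_image(c); W=cloud(p); ps[c]=p
    T=np.array(p["cam_to_world"]);print(c,T[:3,3].round(3))
    for q in ["panel","panel_blue","panel_grey","easel","clamp","spare","clamp_stand","rack","glue","paint_jar","spool","tub","brush"]:
        for d in cut_out(q,p)[:3]:
            m=d["mask"]; X=W[m]; X=X[~np.isnan(X[:,0])]
            if len(X): print(q,round(d["confidence"],2),np.round(d["point"]),m.sum(),np.median(X,0).round(3),"lo",np.percentile(X,2,0).round(3),"hi",np.percentile(X,98,0).round(3))
img=np.vstack([ps["scene"]["frame"],ps["top"]["frame"]])[...,::-1]
cv2.imwrite("pics/a.png",cv2.resize(img,None,fx=.75,fy=.75))
E
```

```text
{'clock': 0.0, 'joints': array([-1.34758194,  0.43521292,  0.02494296,  1.57412539, -0.01159408,
        1.13397705, -0.07511619]), 'dq': array([-1.07967251e-03,  8.72312303e-04,  2.53399203e-05,  1.93941922e-03,
       -1.04493181e-03,  8.55334699e-04, -3.32016830e-04]), 'joint_efforts': array([-1.17816533e-03, -6.67853451e+01,  9.84041020e-01, -3.14449561e+01,
       -6.07503718e-02,  4.31913813e-02,  1.84546111e-04]), 'position': array([0.19992398, 0.59161161, 0.22593993]), 'ee_rot': array([-5.09595236e-01, -3.09986308e+00,  2.47126397e-03]), 'force': array([0.43627024, 0.0579474 , 0.55125728]), 'ft_torque': array([-0.01887386, -0.00087256, -0.00975763]), 'gripper_force': 0.0, 'width': 1.0013506040985518} 0.0188 [[-0.947  0.32  -0.   ]
 [ 0.32   0.947 -0.002]
 [-0.    -0.002 -1.   ]]
scene [ 1.495 -0.09   1.115]
panel 0.55 [159. 428.] 1251 [0.435 0.34  0.121] lo [0.429 0.27  0.05 ] hi [0.442 0.425 0.162]
panel_blue 0.77 [178. 436.] 966 [0.495 0.344 0.099] lo [0.489 0.276 0.043] hi [0.5   0.423 0.132]
panel_blue 0.67 [155. 430.] 1275 [0.435 0.341 0.121] lo [0.429 0.27  0.049] hi [0
[... 2706 characters left out ...]
] hi [ 0.535 -0.201  0.118]
clamp_stand 0.43 [275. 287.] 618 [0.373 0.098 0.007] lo [ 0.34  0.06 -0.  ] hi [0.411 0.132 0.044]
rack 0.75 [239. 206.] 2886 [0.486 0.338 0.013] lo [0.404 0.258 0.007] hi [0.577 0.43  0.04 ]
glue 0.77 [131. 276.] 361 [0.781 0.113 0.1  ] lo [0.767 0.094 0.014] hi [0.803 0.138 0.151]
paint_jar 0.87 [161. 220.] 274 [0.721 0.284 0.053] lo [0.701 0.265 0.016] hi [0.745 0.307 0.058]
spool 0.68 [138. 364.] 234 [ 0.775 -0.138  0.058] lo [ 0.76  -0.158  0.002] hi [ 0.8   -0.12   0.063]
tub 0.97 [274. 289.] 591 [0.373 0.098 0.007] lo [0.34 0.06 0.  ] hi [0.411 0.131 0.043]
brush 0.74 [272. 352.] 630 [ 0.375 -0.095  0.018] lo [ 0.351 -0.194  0.003] hi [ 0.392 -0.034  0.023]
```

View pics/a.png

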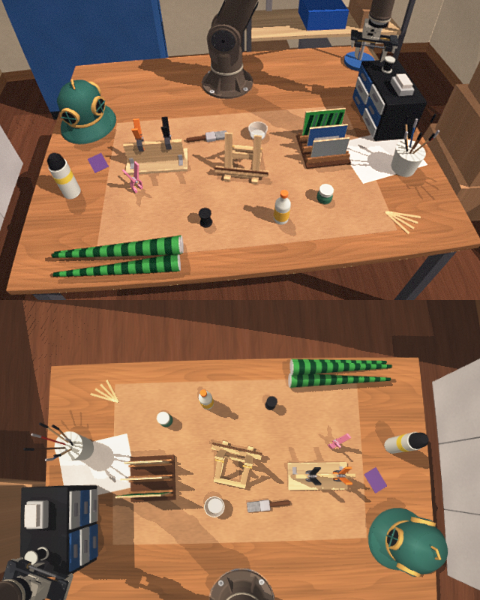

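```bash
cat > m.py <<'E'
from h import *
def line(P):
    c=np.median(P,0); d=cv2.fitLine(P[:,:2].astype(np.float32),cv2.DIST_HUBER,0,1e-4,1e-4).ravel()
    return c,np.degrees(np.arctan2(d[1],d[0]))%180
def easel(W):
    P=W.reshape(-1,3); P=P[~np.isnan(P[:,0])]
    P=P[(abs(P[:,0]-.56)<.11)&(abs(P[:,1]-.01)<.12)&(P[:,2]>.06)&(P[:,2]<.18)]
    best=(0,)
    for psi in np.radians(np.arange(-30,10,.5)):
        n=np.array([np.cos(.2618)*np.cos(psi),np.cos(.2618)*np.sin(psi),np.sin(.2618)])
        d=P@n; h,e=np.histogram(d,np.arange(.4,.75,.001)); h=h[:-2]+h[1:-1]+h[2:]
        k=h.argmax()
        if h[k]>best[0]: best=(h[k],psi,n,np.median(d[(d>e[k])&(d<e[k+3])]))
    _,psi,n,d=best; Q=P[abs(P@n-d)<.003]
    t=np.array([-np.sin(psi),np.cos(psi),0]); u=np.cross(n,t); u=u if u[2]>0 else -u
    y=Q@t
    # rest corner: z=.034 ; centre from extents of uprights (+-66mm)
    s=Q@u; hi=Q[s>np.percentile(s,50)]; yy=np.sort(hi@t)
    print("easel psi",np.degrees(psi),"n",best[0],"d",d,"t ext",np.percentile(yy,[1,99]).round(4),"topz",np.percentile(Q[:,2],99), "inner",yy[np.diff(yy,append=yy[-1]).argmax()], np.diff(yy).max())
    yc=np.percentile(yy,[1,99]).mean()
    # solve point: n.p=d, t.p=yc, z=.034
    o=np.linalg.solve(np.array([n,t,[0,0,1]]),[d,yc,.034]); print(" rest origin",o.round(4)," top",(o+.148*u).round(4), "u",u.round(3))
E
python3 - <<'E'
from m import *
for c in ["scene","top"]:
    p=vision.get_image(c); W=cloud(p); F=p["frame"].astype(int); print(c)
    easel(W)
    P=W.reshape(-1,3); ok=(abs(P[:,0]-.435)<.025)&(abs(P[:,1]-.345)<.1)
    A=P[ok&(P[:,2]>.155)&(P[:,2]<.175)];print("panel top",len(A),line(A),A[:,1].min(),A[:,1].max(),np.percentile(A[:,2],95),np.percentile(A[:,0],[5,95]))
    A=P[ok&(P[:,2]>.06)&(P[:,2]<.15)];print("panel face",len(A),line(A),np.percentile(A[:,1],[1,99]))
    r,g,b=F[...,0],F[...,1],F[...,2]
    m=((r>150)&(r-b>90)&(g<160)).ravel()&(abs(P[:,0]-.49)<.06)&(abs(P[:,1]+.36)<.04)&(P[:,2]>.1)
    A=P[m];print("clamp",len(A),np.percentile(A,[2,50,98],axis=0).round(4))
    B=A[A[:,2]>.195]; print(" high",len(B),B[:,:2].mean(0),np.percentile(B,[2,98],axis=0).round(4))
    S=P[(P[:,2]>.11)&(P[:,2]<.12)&(abs(P[:,0]-.49)<.05)&(abs(P[:,1]+.31)<.13)];print("strip",len(S),line(S),S[:,:2].min(0),S[:,:2].max(0))
    if c=="top": save(p,"b",(190,320,150,500),2.2)
E
```

```text
scene
easel psi -13.5 n 342 d 0.5555265116511467 t ext [0.0799 0.2103] topz 0.1753210885048343 inner 0.10718359784407427 0.07566643370915668
 rest origin [0.5843 0.009  0.034 ]  top [0.547  0.0179 0.177 ] u [-0.252  0.06   0.966]
panel top 166 (array([0.43371915, 0.34730353, 0.1597253 ]), np.float32(91.74415)) 0.2679664243709119 0.4290483708878822 0.1639604255650584 [0.42802562 0.43912197]
panel face 983 (array([0.4350025 , 0.34449546, 0.11298372]), np.float32(91.53486)) [0.26884129 0.42690517]
clamp 195 [[ 0.4564 -0.3725  0.1116]
 [ 0.4691 -0.3566  0.1896]
 [ 0.5131 -0.3476  0.2127]]
 high 81 [ 0.47521256 -0.36023735] [[ 0.4536 -0.3727  0.1958]
 [ 0.5149 -0.3501  0.2131]]
strip 309 (array([ 0.48691264, -0.31681476,  0.11318267]), np.float32(88.86675)) [ 0.46487802 -0.42778584] [ 0.5101363  -0.20709705]
top
easel psi -14.0 n 191 d 0.5541315239715063 t ext [0.0826 0.2113] topz 0.17798627798889588 inner 0.10898807956098211 0.07602091028485713
 rest origin [0.5833 0.006  0.034 ]  top [0.5462 0.0153 0.177 ] u [-0.251  0.063  0.966]
panel top 162 (array([0.43135009, 0.34844392, 0.16200114]), np.float32(90.708885)) 0.26692877785435115 0.4265990377481278 0.16431285376158622 [0.42781043 0.4345886 ]
panel face 115 (array([0.43426062, 0.32875716, 0.10929296]), np.float32(90.26209)) [0.26900257 0.42355371]
clamp 211 [[ 0.4528 -0.3717  0.1012]
 [ 0.4747 -0.3588  0.1873]
 [ 0.5093 -0.3502  0.2138]]
 high 87 [ 0.47896248 -0.36069279] [[ 0.4526 -0.3718  0.1959]
 [ 0.5095 -0.3501  0.2143]]
strip 330 (array([ 0.48309227, -0.31387951,  0.11523519]), np.float32(88.9863)) [ 0.4634556  -0.42604083] [ 0.50166652 -0.2087137 ]
```

View pics/b.png

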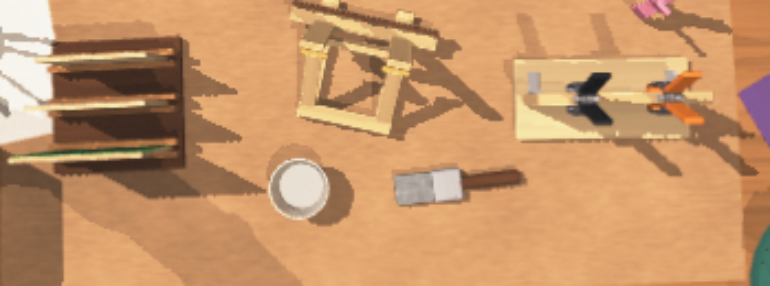

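Emit:
play_rows:
  increments: "-3.3 -1.75 0 0 0; -3.3 -1.75 0 0 0; -3.3 -1.75 0 0 0; -3.3 -1.75 0 0 0; -3.3 -1.75 0 0 0"
  grip_force: 25

```text
clock: 1.92
position: [0.3294, 0.4551, 0.2269]
ee_rot: [0.509, 3.1, 0.001]
force: [1.7, 0.3, -0.3]
width: 0.689
gripper_force: 0.0
```

Emit:
play_rows:
  increments: "-3.3 -1.75 0 0 0; -3.3 -1.75 0 0 0; -3.3 -1.75 0 0 0; -3.3 -1.75 0 0 0; 0 0 0 7 0"

```text
clock: 2.33
position: [0.4375, 0.34, 0.2272]
ee_rot: [0.704, 3.058, -0.003]
force: [0.0, -0.0, 0.4]
width: 0.503
gripper_force: 0.0
```

Emit:
play_rows:
  increments: "0 0 0 7 0; 0 0 0 7 0; 0 0 0 7 0; 0 0 0 7 0; 0 0 0 7 0"

```text
clock: 2.75
position: [0.4311, 0.3478, 0.2268]
ee_rot: [-1.595, -2.706, -0.0]
force: [0.2, -0.0, 0.1]
width: 0.501
gripper_force: 0.0
```

Emit:
play_rows:
  increments: "0 0 0 7 0; 0 0 0 7 0; 0 0 0 7 0; 0 0 0 7 0; 0 0 0 0 0"

```text
clock: 3.17
position: [0.4309, 0.348, 0.2268]
ee_rot: [2.202, 2.241, 0.0]
force: [-0.4, 0.4, -0.2]
width: 0.502
gripper_force: 0.0
```

```bash
cat > w.py <<'E'
from m import *
def st():
    s=arm.observe(); M=R.from_rotvec(s["ee_rot"]).as_matrix()
    print("t",round(s["clock"],2),"pos",s["position"].round(4),"yaw_y",round(float(np.degrees(np.arctan2(M[1,1],M[0,1]))),2),"tilt",M[2].round(3),"F",s["force"].round(1),"w",round(s["width"]*92,1),"gf",round(s["gripper_force"],1))
    return s,M
E
python3 - <<'E'
from w import *
s,M=st()
p=vision.get_image("wrist"); W=cloud(p); P=W.reshape(-1,3)
for lo,hi in((.155,.175),(.06,.15)):
    A=P[(abs(P[:,0]-.435)<.025)&(abs(P[:,1]-.345)<.1)&(P[:,2]>lo)&(P[:,2]<hi)]
    if len(A):print(len(A),line(A),np.percentile(A,[1,99],axis=0).round(4))
save(p,"c")
E
```

```text
t 3.17 pos [0.4309 0.348  0.2268] yaw_y 1.0 tilt [ 0.  0. -1.] F [-0.4  0.4 -0.2] w 46.2 gf 0.0
1722 (array([0.43100704, 0.36978402, 0.16327776]), np.float32(91.27132)) [[0.4269 0.2704 0.1615]
 [0.435  0.4271 0.1648]]
```

View pics/c.png

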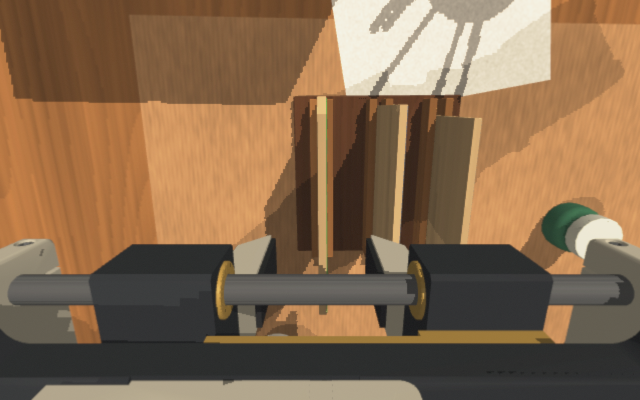

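Emit:
play_rows:
  increments: "0 0 3.4 0 0; 0 0 3.4 0 0; 0 0 3.2 0 0; 0 0 0 0 -1; 0 0 0 0 -1"

```text
clock: 3.63
position: [0.4303, 0.3471, 0.1261]
ee_rot: [2.192, 2.25, -0.005]
force: [0.5, 0.3, 1.3]
width: 0.404
gripper_force: 0.0
```

Emit:
play_rows:
  increments: "0 0 0 0 -1; 0 0 0 0 -1; 0 0 0 0 -1; 0 0 0 0 -1; 0 0 0 0 -1"

```text
clock: 4.05
position: [0.4316, 0.3483, 0.1278]
ee_rot: [-2.195, -2.247, -0.003]
force: [0.5, -0.3, 4.7]
width: 0.06
gripper_force: 25.0
```

Emit:
play_rows:
  increments: "0 0 -2 0 -1; 0 0 -3.5 0 -1; 0 0 -4 0 -1; 0 0 -4 0 -1; 0 0 -4 0 -1"

```text
clock: 4.47
position: [0.4307, 0.3473, 0.3039]
ee_rot: [2.196, 2.247, -0.0]
force: [0.5, 1.2, -1.7]
width: 0.063
gripper_force: 25.0
```

Emit:
play_rows:
  increments: "-1.5 0.7 -1.5 0 -1; -3.5 1.6 0 0 -1; -3.5 1.6 0 0 -1; -3.5 1.6 0 0 -1; -3.5 1.6 0 0 -1"

```text
clock: 4.88
position: [0.5058, 0.1929, 0.3172]
ee_rot: [-2.195, -2.248, -0.001]
force: [1.5, 0.3, -1.6]
width: 0.065
gripper_force: 25.0
```

Emit:
play_rows:
  increments: "-3.5 1.6 0 0 -1; -3.5 1.6 0 0 -1; -3.5 1.6 0 0 -1; -3.5 1.6 0 0 -1; -3.5 1.6 0 0 -1"

```text
clock: 5.3
position: [0.5899, 0.0197, 0.3171]
ee_rot: [-2.195, -2.248, -0.001]
force: [1.5, -0.9, -1.2]
width: 0.061
gripper_force: 25.0
```

Emit:
play_rows:
  increments: "-1.8 1.2 0 0 -1; 0 0 0 7 -1; 0 0 0 7 -1; 0 0 0 0.8 -1; 0 0 0 0 -1"

```text
clock: 5.72
position: [0.6019, 0.0039, 0.3167]
ee_rot: [-2.464, -1.949, 0.0]
force: [-0.1, 0.4, -1.5]
width: 0.061
gripper_force: 25.0
```

```bash
python3 -c "
from w import *
st()"
```

```text
t 5.72 pos [0.6019 0.0039 0.3167] yaw_y -13.31 tilt [-0. -0. -1.] F [-0.1  0.4 -1.5] w 5.6 gf 25.0
```

Emit:
play_rows:
  increments: "0 0 3.4 0 -1; 0 0 3.4 0 -1; 0 0 3.4 0 -1; 0 0 3.2 0 -1; 0 0 0 0 -1"

```text
clock: 6.13
position: [0.598, 0.0049, 0.1771]
ee_rot: [-2.457, -1.948, 0.012]
force: [-1.1, 0.6, -0.9]
width: 0.066
gripper_force: 25.0
```

Run:
```python
from w import *
s,M=st()
p=vision.get_image("scene"); W=cloud(p); P=W.reshape(-1,3); F=p["frame"].reshape(-1,3).astype(int)
psi=np.radians(-13.75); h=np.array([np.cos(psi),np.sin(psi),0]); t=np.array([-np.sin(psi),np.cos(psi),0]); tc=s["position"]
Q=P-tc; a=Q@h; b=Q@t
g=(abs(a)<.03)&(abs(b)<.12)&(Q[:,2]>-.13)&(Q[:,2]<.06)
A=P[g&(abs(a-.003)<.012)]
print("panel",len(A),line(A),"h",np.percentile(Q[g&(abs(a)<.012)]@h,[5,50,95]).round(4),"t",np.percentile(b[g&(abs(a)<.012)],[1,99]).round(4),"z",np.percentile(A[:,2],[1,99]).round(4))
for zlo in np.arange(.06,.21,.02):
    k=g&(abs(a)<.012)&(P[:,2]>zlo)&(P[:,2]<zlo+.02)&(abs(b)>.02)
    if k.sum()>5: print(round(zlo,2),k.sum(),(np.median(a[k])).round(4))
# easel lip/ledge profile
k=(abs(a)<.06)&(abs(b)<.13)&(P[:,2]<.07)&(P[:,2]>.02)
for z in np.arange(.02,.07,.004):
    q=k&(P[:,2]>z)&(P[:,2]<z+.004)
    if q.sum()>4: print("z",round(z,3),q.sum(),"h",np.percentile(a[q],[3,50,97]).round(4),"t",np.percentile(b[q],[1,99]).round(4))
save(p,"d",(110,290,230,430),3)
```

```text
t 6.13 pos [0.598  0.0049 0.1771] yaw_y -13.17 tilt [-0.003 -0.009 -1.   ] F [-1.1  0.6 -0.9] w 6.1 gf 25.0
panel 1865 (array([0.60215183, 0.0163163 , 0.12350001]), np.float32(76.94327)) h [-0.0019  0.0019  0.0054] t [-0.078   0.0809] z [0.0478 0.2098]
0.06 185 0.0
0.08 194 0.0005
0.1 221 0.0019
0.12 223 0.0022
0.14 186 0.0031
0.16 155 0.0033
0.18 169 0.0031
0.2 134 0.0023
z 0.02 38 h [-0.0008  0.0024  0.0172] t [-0.0598  0.0628]
z 0.024 13 h [0.0015 0.0031 0.0072] t [-0.043   0.0761]
z 0.028 67 h [-0.0243  0.0035  0.0065] t [-0.0978  0.0996]
z 0.032 142 h [-0.0208  0.0009  0.0076] t [-0.0953  0.099 ]
z 0.036 117 h [-0.0184  0.0029  0.0085] t [-0.0909  0.0952]
z 0.04 102 h [-0.0156  0.0026  0.0074] t [-0.0963  0.0954]
z 0.044 127 h [-0.0054  0.0009  0.0059] t [-0.0965  0.0972]
z 0.048 52 h [-0.0009  0.001   0.0056] t [-0.0954  0.0963]
z 0.06 26 h [-0.0031 -0.0004  0.0013] t [-0.0753  0.0798]
z 0.064 53 h [-0.0031  0.0003  0.0029] t [-0.0736  0.0789]
z 0.068 24 h [-0.0021  0.0001  0.0029] t [-0.0695  0.0714]
```

View pics/d.png

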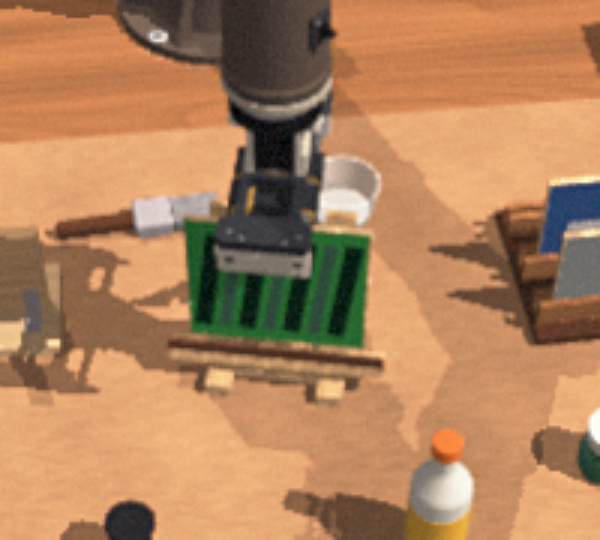

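Emit:
play_rows:
  increments: "-0.1 0 0 0.5 -1; 0 0 0 0 -1"

```text
clock: 6.35
position: [0.6032, 0.0025, 0.1852]
ee_rot: [2.473, 1.934, 0.004]
force: [-0.2, -0.6, -0.5]
width: 0.06
gripper_force: 25.0
```

```bash
cat >> w.py <<'E'
O=np.array([.5838,.0075,.034]); psi=np.radians(-13.75)
H=np.array([np.cos(psi),np.sin(psi),0]); Tt=np.array([-np.sin(psi),np.cos(psi),0])
def foot(z0=.045,z1=.075):
    s,M=st(); p=vision.get_image("scene"); W=cloud(p); P=W.reshape(-1,3); F=p["frame"].reshape(-1,3).astype(int)
    Q=P-O; a=Q@H; b=Q@Tt; r,g,bl=F.T
    near=(abs(a)<.06)&(abs(b)<.12)
    gr=near&(g-r>25)&(g-bl>15)
    for z in np.arange(.04,.24,.02):
        k=gr&(P[:,2]>z)&(P[:,2]<z+.02)
        if k.sum()>5: print("face z",round(z,2),k.sum(),"h",np.median(a[k]).round(4),"t",np.percentile(b[k],[1,99]).round(4))
    k=near&~gr&(P[:,2]>.043)&(P[:,2]<.053); print("lip top h",np.percentile(a[k],[3,50,97]).round(4),"t",np.percentile(b[k],[1,99]).round(4))
    print("tcp h,t",((s["position"]-O)@H).round(4),((s["position"]-O)@Tt).round(4))
    return p
E
python3 -c "
from w import *
foot()"
```

```text
t 6.35 pos [0.6032 0.0025 0.1852] yaw_y -13.94 tilt [ 0.001  0.003 -1.   ] F [-0.2 -0.6 -0.5] w 5.5 gf 25.0
face z 0.06 139 h 0.021 t [-0.0762  0.0753]
face z 0.08 196 h 0.0219 t [-0.0763  0.0757]
face z 0.1 172 h 0.0223 t [-0.0752  0.0774]
face z 0.12 194 h 0.0229 t [-0.077   0.0768]
face z 0.14 177 h 0.0233 t [-0.076   0.0761]
face z 0.16 97 h 0.0235 t [-0.0752  0.0775]
face z 0.18 99 h 0.023 t [-0.0762  0.0772]
face z 0.2 134 h 0.0232 t [-0.0757  0.0768]
lip top h [0.0098 0.0156 0.0206] t [-0.0957  0.0958]
tcp h,t 0.0201 -0.0003
```

Emit:
play_rows:
  increments: "0 -0.7 0 0 -1; 0 -0.65 0 0 -1; 0 0 0.8 0 -1; 0 0 0.8 0 -1; 0 0 0 0 -1"

```text
clock: 6.82
position: [0.5876, 0.0064, 0.165]
ee_rot: [-2.473, -1.935, 0.003]
force: [-0.7, 0.5, -2.3]
width: 0.061
gripper_force: 25.0
```

```bash
python3 -c "
from w import *
foot()"
```

```text
t 6.82 pos [0.5876 0.0064 0.165 ] yaw_y -13.94 tilt [-0.    -0.002 -1.   ] F [-0.7  0.5 -2.3] w 5.6 gf 25.0
face z 0.04 136 h 0.0043 t [-0.0754  0.0743]
face z 0.06 184 h 0.0051 t [-0.0747  0.0772]
face z 0.08 161 h 0.0061 t [-0.0765  0.0769]
face z 0.1 178 h 0.0062 t [-0.0753  0.0763]
face z 0.12 146 h 0.0066 t [-0.0744  0.0768]
face z 0.14 94 h 0.0072 t [-0.0766  0.0776]
face z 0.16 85 h 0.0068 t [-0.0755  0.0767]
face z 0.18 126 h 0.0075 t [-0.0764  0.076 ]
lip top h [0.0086 0.0154 0.0196] t [-0.0962  0.0965]
tcp h,t 0.0039 -0.0002
```

Emit:
play_rows:
  increments: "0 0.2 0 0 -1; 0 0 0 0 -1; 0 0 0.4 0 -1; 0 0 0.4 0 -1; 0 0 0 0 -1"

```text
clock: 7.28
position: [0.5902, 0.0055, 0.1578]
ee_rot: [-2.475, -1.934, 0.002]
force: [-0.8, 1.2, -1.7]
width: 0.064
gripper_force: 25.0
```

Emit:
play_rows:
  increments: "0 0 0.4 0 -1; 0 0 0 0 -1"

```text
clock: 7.45
position: [0.5903, 0.0056, 0.154]
ee_rot: [-2.475, -1.935, 0.001]
force: [-0.6, 0.5, -1.0]
width: 0.064
gripper_force: 25.0
```

```bash
python3 -c "
from w import *
foot()"
```

```text
t 7.45 pos [0.5903 0.0056 0.154 ] yaw_y -13.97 tilt [-0.    -0.001 -1.   ] F [-0.6  0.5 -1. ] w 5.8 gf 25.0
face z 0.04 190 h 0.0077 t [-0.0756  0.0758]
face z 0.06 163 h 0.0079 t [-0.077   0.0751]
face z 0.08 157 h 0.0088 t [-0.0764  0.0773]
face z 0.1 169 h 0.0089 t [-0.0746  0.0763]
face z 0.12 106 h 0.0093 t [-0.0766  0.0758]
face z 0.14 85 h 0.0098 t [-0.0759  0.0777]
face z 0.16 123 h 0.0097 t [-0.075   0.0771]
face z 0.18 39 h 0.0103 t [-0.0751  0.0766]
lip top h [0.0099 0.016  0.0203] t [-0.0961  0.0985]
tcp h,t 0.0068 -0.0004
```

Emit:
play_rows:
  increments: "0 0 0.2 0 -1; 0 0 0 0 -1"

```text
clock: 7.67
position: [0.5906, 0.0055, 0.1525]
ee_rot: [-2.475, -1.935, 0.0]
force: [0.1, -1.2, -1.0]
width: 0.062
gripper_force: 25.0
```

Emit:
play_rows:
  increments: "0 -0.2 0.1 0 -1; 0 0 0 0 -1"

```text
clock: 7.83
position: [0.5885, 0.0059, 0.1518]
ee_rot: [-2.475, -1.935, -0.0]
force: [0.1, 0.2, 0.5]
width: 0.062
gripper_force: 25.0
```

Emit:
play_rows:
  increments: "0 -0.2 0 0 -1; 0 0 0 0 -1"

```text
clock: 8.0
position: [0.587, 0.0064, 0.1519]
ee_rot: [2.474, 1.935, 0.001]
force: [0.2, -1.0, -1.7]
width: 0.064
gripper_force: 25.0
```

Emit:
play_rows:
  increments: "0 -0.2 0 0 -0.35; 0 -0.4 0 0 -0.35; 0 -0.5 0 0 -0.35; 0 -0.5 0 0 -0.35; 0 -0.5 0 0 -0.35"

```text
clock: 8.42
position: [0.5656, 0.0118, 0.1517]
ee_rot: [-2.475, -1.935, 0.0]
force: [-0.9, -0.3, -0.8]
width: 0.313
gripper_force: 0.1
```

Emit:
play_rows:
  increments: "0 -0.5 0 0 -0.35; 0 -0.5 0 0 -0.35; 0 -0.4 0 0 -0.35; 0 -0.4 0 0 -0.35; 0 0 0 0 -0.35"

```text
clock: 8.83
position: [0.5481, 0.0162, 0.1517]
ee_rot: [-2.474, -1.935, 0.0]
force: [0.4, -0.1, -0.5]
width: 0.325
gripper_force: 0.0
```

```bash
python3 -c "
from w import *
p=foot(); save(p,'e',(110,290,230,430),3)"
```

```text
t 8.83 pos [0.5481 0.0162 0.1517] yaw_y -13.96 tilt [ 0. -0. -1.] F [ 0.4 -0.1 -0.5] w 29.9 gf 0.0
face z 0.04 314 h 0.0015 t [-0.0755  0.0757]
face z 0.06 262 h -0.0039 t [-0.0762  0.0766]
face z 0.08 274 h -0.0084 t [-0.0757  0.0758]
face z 0.1 271 h -0.0134 t [-0.0758  0.0767]
face z 0.12 266 h -0.019 t [-0.0761  0.0754]
face z 0.14 139 h -0.0243 t [-0.0763  0.0774]
face z 0.16 162 h -0.0295 t [-0.0757  0.0763]
lip top h [0.0005 0.016  0.0206] t [-0.0963  0.0985]
tcp h,t -0.0367 -0.0
```

View pics/e.png

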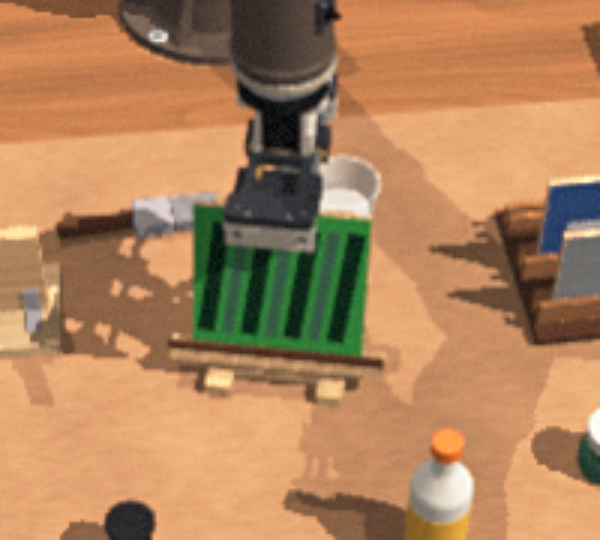

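Emit:
play_rows:
  increments: "0 0 -1.5 0 -0.35; 0 0 -3.5 0 -0.35; 0 0 -3.5 0 -0.35; 0 0 -3.5 0 0; 0 0 -1 0 1"

```text
clock: 9.3
position: [0.5513, 0.0153, 0.2869]
ee_rot: [2.473, 1.932, 0.01]
force: [1.4, -0.1, -0.5]
width: 0.423
gripper_force: 0.0
```

Emit:
play_rows:
  increments: "-3.8 0.27 0 0 1; -3.8 0.27 0 0 1; -3.8 0.27 0 0 1; -3.8 0.27 0 0 1; -3.8 0.27 0 0 1"

```text
clock: 9.72
position: [0.5157, -0.1734, 0.2818]
ee_rot: [2.474, 1.935, 0.001]
force: [0.9, -0.2, -0.3]
width: 0.784
gripper_force: 0.0
```

Emit:
play_rows:
  increments: "-3.8 0.27 0 0 1; -3.8 0.27 0 0 1; -3.8 0.27 0 0 1; -3.8 0.27 0 0 1; -3.8 0.27 0 0 1"

```text
clock: 10.13
position: [0.4829, -0.3612, 0.2815]
ee_rot: [2.475, 1.935, 0.0]
force: [0.7, -0.2, 0.0]
width: 0.994
gripper_force: 0.0
```

Emit:
play_rows:
  increments: "0 0 0 -6.5 1; 0 0 0 -6.5 1; 0 0 0 0 1; 0 0 0 0 1"

```text
clock: 10.47
position: [0.4834, -0.3594, 0.2814]
ee_rot: [-2.244, -2.198, -0.0]
force: [-0.6, 0.8, -0.7]
width: 1.002
gripper_force: 0.0
```

Run:
```python
from w import *
s,M=st()
p=vision.get_image("wrist"); W=cloud(p); P=W.reshape(-1,3)
r,g,b=p["frame"].reshape(-1,3).astype(int).T
m=(r>130)&(r-b>80)&(g<150)&(abs(P[:,0]-.485)<.06)&(abs(P[:,1]+.36)<.04)&(P[:,2]>.13)
for z in (.15,.17,.19,.2):
    A=P[m&(P[:,2]>z)&(P[:,2]<z+.02)]; 
    if len(A)>4: print(z,len(A),np.percentile(A,[2,50,98],axis=0).round(4).tolist())
q=vision.get_image("scene"); P=cloud(q).reshape(-1,3); Q=P-O;a=Q@H;t=Q@Tt
r,g,b=q["frame"].reshape(-1,3).astype(int).T
k=(abs(a)<.06)&(abs(t)<.1)&(g-r>25)&(g-b>15)
for z in (.04,.06,.08,.1,.12,.14,.16): 
    j=k&(P[:,2]>z)&(P[:,2]<z+.02); print(z,np.median(a[j]).round(4),((z+.01-.034)*-.268+.0062).__round__(4),np.percentile(t[j],[1,99]).round(4))
for sd in(-1,1):
    j=k&(t*sd>.05)&(t*sd<.075); A=P[j]; print(sd,np.percentile(A[:,2],[2,98]).round(4))
f=np.vstack([p["frame"],cv2.resize(q["frame"][110:310,180:500],(640,400))])[...,::-1]
cv2.imwrite("pics/f.png",cv2.resize(f,None,fx=.75,fy=.75))
```

```text
t 10.47 pos [ 0.4834 -0.3594  0.2814] yaw_y -1.17 tilt [ 0. -0. -1.] F [-0.6  0.8 -0.7] w 92.2 gf 0.0
0.15 249 [[0.4704, -0.372, 0.1551], [0.4761, -0.3602, 0.1638], [0.4963, -0.3519, 0.1697]]
0.17 399 [[0.465, -0.3725, 0.1709], [0.4714, -0.3617, 0.1808], [0.5019, -0.3518, 0.1896]]
0.19 484 [[0.4588, -0.3724, 0.1907], [0.4655, -0.361, 0.2007], [0.508, -0.3517, 0.2097]]
0.2 858 [[0.4544, -0.3727, 0.2007], [0.4633, -0.3622, 0.2129], [0.5119, -0.3519, 0.2152]]
0.04 0.0015 0.0019 [-0.076   0.0755]
0.06 -0.0038 -0.0034 [-0.0757  0.0766]
0.08 -0.0086 -0.0088 [-0.0757  0.0757]
0.1 -0.0137 -0.0142 [-0.0761  0.077 ]
0.12 -0.0189 -0.0195 [-0.0761  0.0761]
0.14 -0.0245 -0.0249 [-0.0764  0.077 ]
0.16 -0.0293 -0.0302 [-0.0762  0.076 ]
-1 [0.0402 0.1774]
1 [0.0416 0.1768]
```

View pics/f.png

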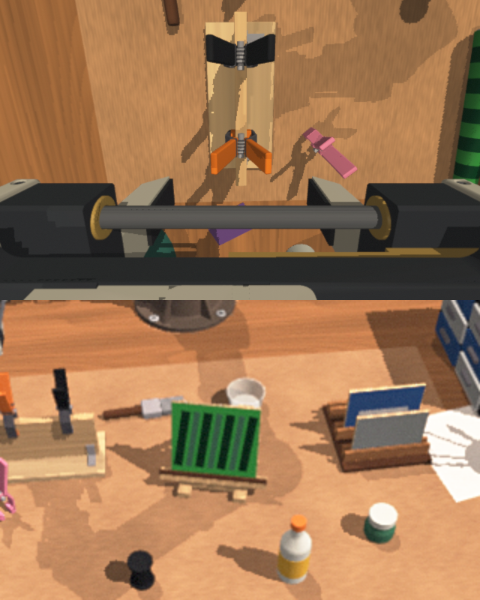

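Emit:
play_rows:
  increments: "-0.28 0 2.5 0 1; 0 0 3 0 1; 0 0 3 0 1; 0 0 2.2 0 1; 0 0 0 0 1"
  grip_force: 35

```text
clock: 10.98
position: [0.4818, -0.3595, 0.1704]
ee_rot: [-2.236, -2.197, 0.002]
force: [-0.6, 0.7, -0.3]
width: 0.995
gripper_force: 0.0
```

Emit:
play_rows:
  increments: "0 0 0 0 1; 0 0 0 0 -1; 0 0 0 0 -1; 0 0 0 0 -1; 0 0 0 0 -1"

```text
clock: 11.4
position: [0.4839, -0.3625, 0.1759]
ee_rot: [2.239, 2.201, 0.001]
force: [0.1, -0.0, -0.2]
width: 0.761
gripper_force: 0.0
```

Emit:
play_rows:
  increments: "0 0 0 0 -1; 0 0 0 0 -1; 0 0 0 0 -1; 0 0 0 0 -1; 0 0 0 0 -1"

```text
clock: 11.82
position: [0.4832, -0.3621, 0.1746]
ee_rot: [-2.24, -2.202, 0.0]
force: [0.4, 0.7, -0.4]
width: 0.396
gripper_force: 7.0
```

Emit:
play_rows:
  increments: "0 0 0 0 -1; 0 0 0 0 -1; 0 0 0 0 -1"

```text
clock: 12.07
position: [0.4833, -0.3622, 0.1747]
ee_rot: [-2.24, -2.202, 0.0]
force: [0.2, 0.5, -2.0]
width: 0.212
gripper_force: 35.0
```

Run:
```python
from w import *
st(); p=vision.get_image("scene"); save(p,"g",(130,270,140,300),4)
```

```text
t 12.07 pos [ 0.4833 -0.3622  0.1747] yaw_y -0.98 tilt [ 0. -0. -1.] F [ 0.2  0.5 -2. ] w 19.5 gf 35.0
```

View pics/g.png

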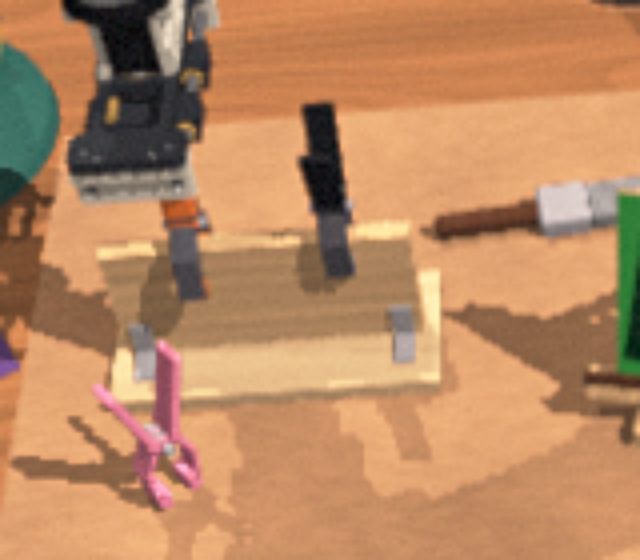

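Emit:
play_rows:
  increments: "0 0 -1.5 0 -1; 0 0 -3 0 -1; 0 0 -3 0 -1; 0 0 -3 0 -1; 0 0 -3 0 -1"

```text
clock: 12.53
position: [0.483, -0.3621, 0.3112]
ee_rot: [-2.24, -2.202, 0.0]
force: [0.9, -0.5, -1.1]
width: 0.211
gripper_force: 35.0
```

Emit:
play_rows:
  increments: "2 0.3 0 0 -1; 3.5 0.5 0 0 -1; 3.5 0.5 0 0 -1; 3.5 0.5 0 0 -1; 3.5 0.5 0 0 -1"

```text
clock: 12.95
position: [0.5089, -0.2011, 0.3098]
ee_rot: [2.241, 2.202, 0.0]
force: [1.5, 0.3, -0.1]
width: 0.209
gripper_force: 35.0
```

Emit:
play_rows:
  increments: "3.5 0.5 0 0 -1; 3.5 0.5 0 0 -1; 3.5 0.5 0 0 -1; 3.5 0.5 0 0 -1; 2.85 0.5 0 0 -1"

```text
clock: 13.37
position: [0.5369, -0.0315, 0.3098]
ee_rot: [-2.238, -2.204, -0.001]
force: [0.1, 0.0, 0.5]
width: 0.208
gripper_force: 35.0
```

Emit:
play_rows:
  increments: "0 0 0 6.4 -1; 0 0 0 6.4 -1; 0 0 0 0 -1; 0 0 0 0 -1; 0 0 0 0 -1"

```text
clock: 13.78
position: [0.5368, -0.035, 0.3098]
ee_rot: [2.469, 1.943, 0.0]
force: [0.1, -0.4, -1.8]
width: 0.211
gripper_force: 35.0
```

```bash
cat >> w.py <<'E'
def clampchk(name=None):
    s,M=st(); T=s["position"]; print("tcp h,t",((T-O)@H).round(4),((T-O)@Tt).round(4))
    for c in("scene","top"):
        p=vision.get_image(c); P=cloud(p).reshape(-1,3); Q=P-O; a=Q@H;t=Q@Tt; r,g,b=p["frame"].reshape(-1,3).astype(int).T
        m=(abs(a+.04)<.07)&(abs(t+.052)<.05)&(r>120)&(r-b>70)&(g<.62*r)&(P[:,2]>.14)
        for z in np.arange(.14,.36,.02):
            k=m&(P[:,2]>z)&(P[:,2]<z+.02)
            if k.sum()>3: print(c,"orange",z.round(2),k.sum(),"h",np.percentile(a[k],[3,97]).round(4),"t",np.percentile(t[k],[3,97]).round(4))
        k=(abs(a+.01)<.05)&(g-r>25)&(g-b>15)&(abs(t)<.1)&(P[:,2]>.03)
        if c=="scene":
            for z in (.05,.1,.15): j=k&(abs(P[:,2]-z)<.01); print("panel",z,np.median(a[j]).round(4),"t",np.percentile(t[j],[1,99]).round(4))
            if name: save(p,name,(90,290,200,440),3)
        d=(r<110)&(abs(r-b)<30)&(abs(a+.04)<.07)&(abs(t+.052)<.03)&(P[:,2]>T[2]-.1)&(P[:,2]<T[2]-.045)
        if d.sum()>3: print(c,"jaws",d.sum(),"h",np.percentile(a[d],[3,97]).round(4),"t",np.percentile(t[d],[3,97]).round(4),"z",np.percentile(P[d,2],[3,97]).round(4))
E
python3 -c "
from w import *
clampchk('i')"
```

```text
t 13.78 pos [ 0.5368 -0.035   0.3098] yaw_y -13.61 tilt [ 0.  0. -1.] F [ 0.1 -0.4 -1.8] w 19.5 gf 35.0
tcp h,t -0.0356 -0.0524
scene orange 0.22 11 h [-0.0631 -0.0531] t [-0.047  -0.0432]
scene orange 0.26 8 h [-0.0279 -0.0179] t [-0.0604 -0.0421]
scene orange 0.28 51 h [-0.0312 -0.0236] t [-0.0602 -0.0405]
scene orange 0.3 9 h [-0.0296 -0.0251] t [-0.0594 -0.0423]
panel 0.05 0.0015 t [-0.0759  0.0757]
panel 0.1 -0.0109 t [-0.0757  0.077 ]
panel 0.15 -0.0241 t [-0.0762  0.077 ]
scene jaws 97 h [-0.0206 -0.0046] t [-0.0599 -0.0457] z [0.2262 0.2639]
```

View pics/i.png

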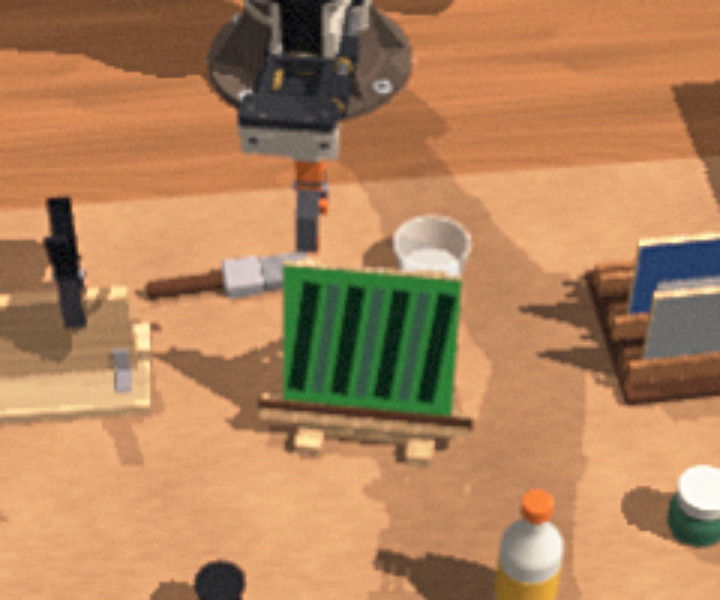

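Emit:
play_rows:
  increments: "0 0 1.5 0 -1; 0 0 1.5 0 -1; 0 0 1.5 0 -1; 0 0 1 0 -1; 0 0 0 0 -1"

```text
clock: 14.3
position: [0.5357, -0.0347, 0.2529]
ee_rot: [-2.47, -1.939, 0.004]
force: [-0.4, 0.3, -1.0]
width: 0.21
gripper_force: 35.0
```

Emit:
play_rows:
  increments: "0 0 0.8 0 -1; 0 0 0.8 0 -1; 0 0 0.8 0 -1; 0 0 0 0 -1; 0 0 0 0 -1"

```text
clock: 14.72
position: [0.5367, -0.0345, 0.2304]
ee_rot: [-2.471, -1.939, 0.001]
force: [0.1, 0.5, -0.4]
width: 0.211
gripper_force: 35.0
```

```bash
python3 -c "
from w import *
clampchk('j')"
```

```text
t 14.72 pos [ 0.5367 -0.0345  0.2304] yaw_y -13.77 tilt [-0.    -0.001 -1.   ] F [ 0.1  0.5 -0.4] w 19.4 gf 35.0
tcp h,t -0.0358 -0.052
scene orange 0.2 40 h [-0.0301 -0.0244] t [-0.0606 -0.0398]
panel 0.05 0.0012 t [-0.0758  0.0753]
panel 0.1 -0.0111 t [-0.0759  0.077 ]
panel 0.15 -0.0239 t [-0.0759  0.0771]
scene jaws 314 h [-0.0323 -0.0054] t [-0.076  -0.0242] z [0.1329 0.1831]
```

View pics/j.png

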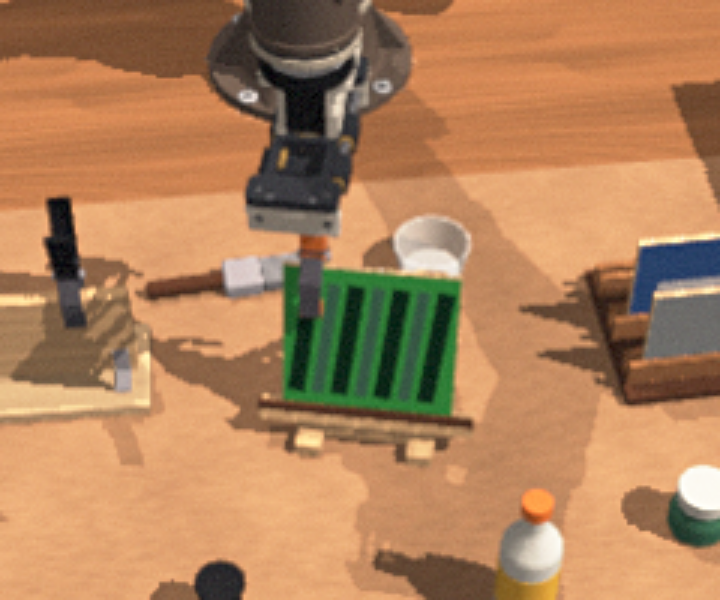

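Emit:
play_rows:
  increments: "0 0.1 0 0 -0.3; 0 0.1 0 0 -0.3; 0 0 0 0 -0.2; 0 0 0 0 -0.2; 0 0 0 0 -0.2"

```text
clock: 15.23
position: [0.5389, -0.035, 0.2308]
ee_rot: [2.472, 1.939, 0.0]
force: [-0.2, -0.9, -1.1]
width: 0.398
gripper_force: 6.9
```

Emit:
play_rows:
  increments: "0 -0.3 0 0 -0.1; 0 -0.3 0 0 0; 0 -0.3 0 0 0.1; 0 -0.3 0 0 0.2; 0 -0.3 0 0 0.3"

```text
clock: 15.65
position: [0.524, -0.0314, 0.2309]
ee_rot: [2.472, 1.939, 0.0]
force: [-0.4, 0.6, 0.1]
width: 0.625
gripper_force: 0.7
```

Emit:
play_rows:
  increments: "0 -0.4 0 0 0.5; 0 -0.4 0 0 0.8; 0 -0.2 0 0 1; 0 0 0 0 1; 0 0 0 0 1"

```text
clock: 16.07
position: [0.5145, -0.0289, 0.2308]
ee_rot: [-2.471, -1.939, -0.0]
force: [1.0, -0.4, -0.2]
width: 0.961
gripper_force: 0.0
```

```bash
python3 -c "
from w import *
clampchk('k')"
```

```text
t 16.07 pos [ 0.5145 -0.0289  0.2308] yaw_y -13.76 tilt [ 0.  0. -1.] F [ 1.  -0.4 -0.2] w 88.4 gf 0.0
tcp h,t -0.0586 -0.0519
scene orange 0.18 4 h [-0.0469 -0.0328] t [-0.044  -0.0405]
scene orange 0.2 16 h [-0.0613 -0.0301] t [-0.0578 -0.0405]
scene orange 0.22 6 h [-0.0346 -0.0124] t [-0.0419 -0.0392]
panel 0.05 0.0014 t [-0.074   0.0755]
panel 0.1 -0.0112 t [-0.0761  0.0758]
panel 0.15 -0.0242 t [-0.0761  0.0771]
scene jaws 326 h [-0.032  -0.0121] t [-0.0759 -0.0248] z [0.1325 0.1836]
```

View pics/k.png

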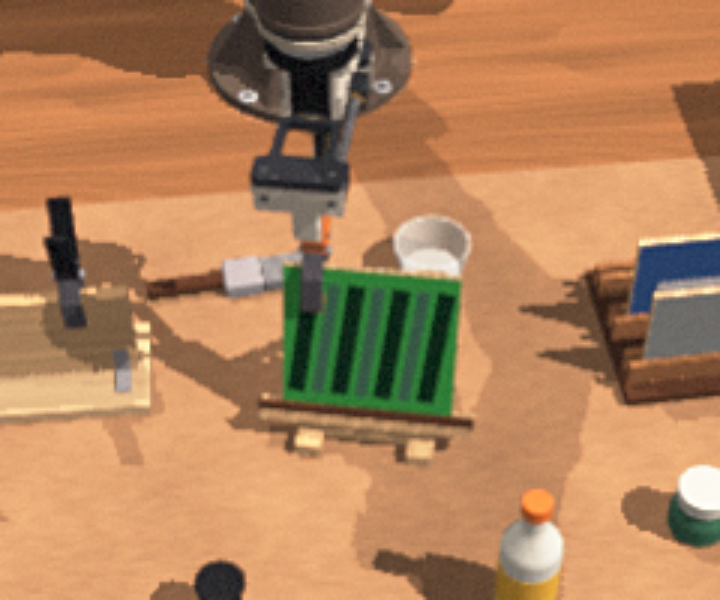

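Emit:
play_rows:
  increments: "0 0 -1 0 1; 0 0 -2 0 1; 0 0 -3 0 1; 0 0 -3 0 1; 0 0 -3 0 1"

```text
clock: 16.58
position: [0.5143, -0.0294, 0.3529]
ee_rot: [2.472, 1.938, 0.0]
force: [0.3, -0.6, -0.3]
width: 1.002
gripper_force: 0.0
```

Emit:
play_rows:
  increments: "-4 0 0 0 1; -4 0 0 0 1; -4 0 0 0 1; -3 0 0 0 1; 0 0 0 0 1"

```text
clock: 17.0
position: [0.4763, -0.1821, 0.3523]
ee_rot: [2.479, 1.925, -0.001]
force: [-0.5, -0.1, 0.9]
width: 1.0
gripper_force: 0.0
```

Run:
```python
from w import *
clampchk()
p=vision.get_image("scene"); q=vision.get_image("top")
f=np.hstack([cv2.resize(x[a:a+90,b:b+70],(400,514),interpolation=cv2.INTER_CUBIC) for x,a,b in((p["frame"],150,275),(q["frame"],165,275))])[...,::-1]
cv2.imwrite("pics/l.png",f)
```

```text
t 17.0 pos [ 0.4763 -0.1821  0.3523] yaw_y -14.33 tilt [-0.002  0.002 -1.   ] F [-0.5 -0.1  0.9] w 92.0 gf 0.0
tcp h,t -0.0594 -0.2097
scene orange 0.18 4 h [-0.0572 -0.0312] t [-0.0431 -0.0407]
scene orange 0.2 42 h [-0.0603 -0.0301] t [-0.0614 -0.0405]
scene orange 0.22 81 h [-0.0783 -0.029 ] t [-0.0607 -0.0404]
scene orange 0.24 100 h [-0.0862 -0.0296] t [-0.0604 -0.0401]
scene orange 0.26 26 h [-0.0378 -0.0296] t [-0.0597 -0.0418]
panel 0.05 0.0017 t [-0.0761  0.0753]
panel 0.1 -0.0109 t [-0.076   0.0771]
panel 0.15 -0.024 t [-0.0756  0.0773]
top orange 0.18 4 h [-0.0528 -0.0481] t [-0.0614 -0.044 ]
top orange 0.2 40 h [-0.0635 -0.0406] t [-0.0632 -0.0427]
top orange 0.22 48 h [-0.0757 -0.0402] t [-0.0625 -0.0429]
top orange 0.24 62 h [-0.089  -0.0393] t [-0.0627 -0.0423]
top orange 0.26 23 h [-0.0392 -0.0328] t [-0.0623 -0.045 ]
```

View pics/l.png

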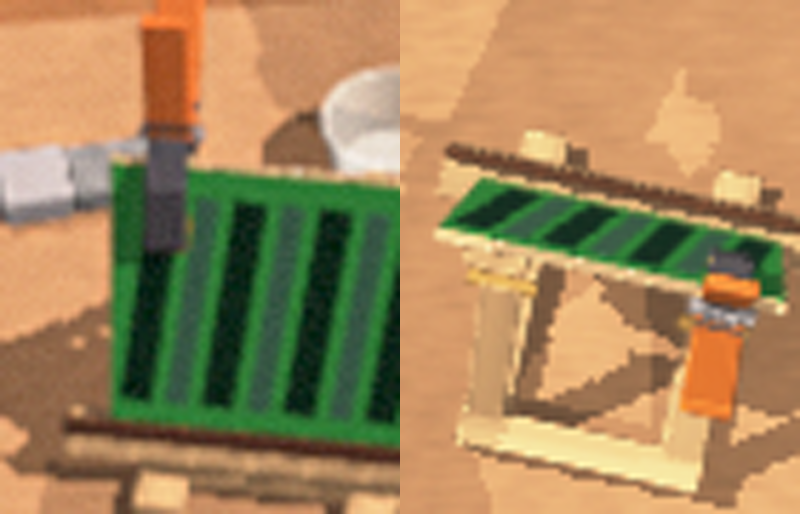

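```bash
python3 -c "
from cell import job
print(job.sign_off())"
```

```text
the job is handed in; nothing more can be done
None
```

The green striped panel stands centred on the easel, painted side out and leaning flat against both uprights; the orange clamp is clipped square over its top edge at the left upright (seen from the front). I handed the job in at about 17 s with the gripper clear; `job.sign_off()` returned no verdict.

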